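Lock the long aerial rod in the terminal clamp

ROBOT

A 6-joint arm with a two-finger parallel gripper is mounted at the origin on the work surface. World frame = base frame: x ahead of the robot, y to its left, z up, the work surface at z = 0. Lengths are in m, angles in rad, forces in N, time in s.
With the tool pointing down it reaches from about 0.3 to 0.775 m from the base axis. Payload 14.6 kg.
Tool frame: the origin (TCP) lies midway between the tips of the shut fingers; the grasp point (between the pads) lies 19 mm behind it (ctrl.pinch_z is the z of the grasp point in the tool frame, in m); z points along the fingers, y is the line along which they close (so a half turn about z gives the same grasp; the last joint's range is limited). The gripper opens to 94 mm and grips with 3 to 60 N. Pads are 16 mm wide; open, the fingers measure 119 mm over their backs; the gripper's body (75 mm by 177 mm) begins 78 mm behind the grasp point.
Start: joints at [1.079, 0.3, 1.521, -0, 1.321, -0.067], TCP at [0.227, 0.501, 0.205] pointing down, gripper open.
Joint ranges: [-3.03, 3.03], [-0.79, 2.21], [0.23, 2.52], [-1.04, 4.18], [0, 3.07], [-2.55, 2.55]. Speed limits (rad/s): [2.22, 2.22, 2.57, 3.14, 3.14, 3.14].

INTERFACE

Orientations are given as [roll, pitch, yaw] about the fixed x, y, z axes, in that order (R = Rz(yaw) Ry(pitch) Rx(roll)).
In Python, from station import ctrl, camera, ticket gives the robot as it stands. The module is installed in compiled form; this text tells all that it offers.
- The arm moves only by the shell command python3 -m inch 'ROWS' [FORCE]. ROWS is text: rows parted by semicolons, each of 7 numbers parted by spaces: the opening, from -1 (shut) to 1 (fully open), then the shift along the tool's x, y, z in units of 0.03 m (1.0 is 0.03 m), then the turn, a rotation vector about the tool's x, y, z in units of 10 degrees (1.0 is 10 degrees). In form: grip dx dy dz rx ry rz; .... A call has 1 to 10 rows; each row shifts and turns the commanded pose from where the row before left it, along the tool's axes as they then stand; what a row does not reach is not made up. A row lasts 1/8 s, in which the tool goes at most 62.5 mm and 10.7 degrees, less where a joint would pass 70% of its speed; a pose out of reach is approached as far as the arm can. A call with a number of a shift or a turn outside -1 to 1 is refused whole. A call with a gripper value outside its range is refused whole. The fingers move at their own pace and stop on an object; FORCE is the grip in N (left out, the last holds). Time passes only in rows, so rows that do not move let the fingers close. It gives the time, the measured TCP pose, the force, the opening and the grip force at its end, in the units of the state.
- ctrl.get_obs(): the state, without advancing time (a new reading comes with each control period).
- camera(name): name is "scene" or "top" or "wrist"; returns a dict with "img" (400x640x3 uint8, blue, green, red), "range_z" (400x640 float32, m along the optical axis (not along the pixel's ray), 0 where there is no reading), "intrinsics" (3x3 intrinsics, pixels), "view" (4x4, takes a point from world to camera coordinates). Camera axes: x right, y down, z forward; pixel columns grow to the right and rows downward; lengths in m; the calibration is good to about 2 mm. A picture is of the moment at which its call begins.
- ticket.hand_in(): hands the job in; it is judged then, once.
The state is a dict: "time_s": time; "qpos": joint angles; "joint_vel": joint speeds; "tau": joint torques, N m; "ee_pos": TCP position; "eef_rot": TCP orientation; "force": force on the tool from outside, world axes, zero at the start; "moment": the same for the moment, N m; "grip_width": finger opening in m; "grip_force": force on a finger pad.
Only numpy, scipy, OpenCV 4.12 (cv2) and the standard library are available. Lean on these libraries where they do the work, as an engineer would, in place of code of your own. Each camera call takes 0.05 s, during which the arm holds its last target. There are 200 camera calls.

TASK

Lift the longer of the two steel rods out of the wooden rack and stand it upright in the pocket of the brass terminal clamp, all the way down on the pocket floor. Then lock it: push the clamp's sprung captive screw-knob down and, keeping it down, turn it clockwise (seen from above) until it stops, and let go. Leave the shorter rod in the rack and do not disturb the fuse holders and the earpiece.

Things in the scene. Friction and masses are not known exactly. Their poses are not given: they have to be found in the camera images.
- clamp: brass terminal clamp, fixed: base plate 64 (x) x 180 (y) x 12 mm high. Origin: centre of its underside. At its +y end is the rod pocket (top 55 mm above the shelf), at its -y end the screw boss (56 x 56 mm, top at 42 mm) with the black knob; their axes are 110 mm apart. Between them a steel jaw bar moves towards the pocket as the screw turns
- socket (a point): centre of the pocket's floor, 12 mm above the shelf, axes as the clamp's. The pocket is square, open on top, 43 mm deep, 17 mm wide along x. Along y its end wall is 7.5 mm to the +y side of this point; the jaw face is 12.5 mm to the -y side when the knob is unturned (middle of the opening then 2 mm to the -y side), 7.5 mm when locked
- knob_grip (a point): point on the knob's axis at the height to grip, 90 mm above the shelf with the knob up; it moves and turns with the knob. The knob is a black bar grip 40 mm long (along this point's x), 12 mm thick (along its y) and 30 mm high, from 23 mm below this point to 7 mm above it, standing on a round skirt of 50 mm diameter, 8 mm thick
- screw_press (a joint): how far the screw-knob is pushed down, m: 0 up (held by a spring), 0.013 at the bottom stop; 5 to 9 N to push. It must be pushed at least 9 mm down to enter its thread; pushed to the stop it turns freely. When locked the thread holds it down at about 0.01
- screw_turn (a joint): turn of the screw-knob, rad, clockwise seen from above: starts anywhere from 0 to 0.3; without pushing it is blocked at about 0.4 (push first, then turn); stop (locked, fully home) at 1.3
- rack: wooden rack block, fixed, 60 (x) x 150 (y) x 50 mm high, origin at the centre of its underside; two 16 mm round holes 40 mm deep, at y = -45 and +45 mm, hold the rods upright
- rod_long: the longer steel rod, 14 mm diameter, 160 mm long, 90 g, foot chamfered 3 mm; stands upright in one of the rack's holes, its foot 10 mm above the shelf. Origin: centre of its foot; z along it to the top
- rod_short: the shorter steel rod, 14 mm diameter, 110 mm long, in the other hole of the rack; stays there. Origin: centre of its foot
- fuse_a: grey ceramic fuse holder, 34 x 74 x 40 mm, loose, to be left alone. Origin: centre of its underside
- fuse_b: a second one, alike
- earpiece: round brown bakelite headphone earpiece, 60 mm diameter, 22 mm high, loose, to be left alone. Origin: centre of its underside
There are look-alikes about, which are no part of the job. There is more than one size of the clamp; the one meant has the size given above.

How it is judged:
By the outcome, as a careful person would: the job done as asked, in the order asked, and still so for the second after the job is handed in, with the robot touching nothing.
It also fails if it takes over 54 s, if anything falls off the work surface, if the arm or the gripper's body presses on something with over 40 N, if the wrist force passes 120 N, or if a joint passes its speed limit or range.

## Working session

There is one attempt and no reset: what is moved stays moved. The work goes in short steps, Python scripts to look and compute and a shell command to move; the robot and the scene stay as the last step left them, time stands still between calls to the robot, and variables do not carry over. Pictures are saved under pics/ and viewed, at most 10 in all, crops included, and the job is handed in when it is done.

```bash
mkdir -p pics; ls
python3 - <<'E'
from station import ctrl,camera
import cv2,numpy as np
o=ctrl.get_obs();print(o, ctrl.pinch_z)
for n in("scene","top"):
    c=camera(n);cv2.imwrite(f"pics/{n}0.png",c["img"]);np.savez(f"{n}0.npz",**c)
    print(n,c["intrinsics"],c["view"],(c["range_z"]>0).mean())
E
```

```text
pics
{'time_s': 0.0, 'qpos': array([ 1.07939805e+00,  3.00446057e-01,  1.52160932e+00, -3.26956787e-06,
        1.32072051e+00, -6.66254298e-02]), 'joint_vel': array([-0.0006447 , -0.00081489,  0.00066433,  0.0011883 ,  0.00178783,
        0.00136841]), 'tau': array([-3.44643711e-03, -5.31796467e+01, -3.52734804e+01,  7.07520708e-02,
        2.43296177e-02, -1.45466074e-04]), 'ee_pos': array([0.22654628, 0.50086785, 0.20488813]), 'eef_rot': array([-3.14041184e+00, -7.56149756e-05,  2.71682057e+00]), 'force': array([ 0.04682685, -0.01144751,  0.10741832]), 'moment': array([0.04897441, 0.00816109, 0.00903118]), 'grip_force': 0.0, 'grip_width': 0.09374078279599676} -0.0188
scene [[374.10040033   0.         321.95154856]
 [  0.         374.10040033 203.26468737]
 [  0.           0.           1.        ]] [[-0.74741622  0.66405989 -0.01983557  0.3798894 ]
 [ 0.49182322  0.53299399 -0.68849642 -0.21202759]
 [-0.44663062 -0.52434899 -0.72496843  1.03566033]
 [ 0.          0.          0.          1.        ]] 0.996
top [[430.0146617    0.         325.09977174]
 [  0.         430.0146617  200.58462926]
 [  0.           0.           1.        ]] [[-0.03034948 -0.99950956 -0.00771729  0.03285942]
 [-0.9964149   0.03086371 -0.07877044  0.51277144]
 [ 0.07896999  0.00529898 -0.99686291  1.06552848]
 [ 0.          0.          0.          1.        ]] 0.99600390625
```

View pics/scene0.png

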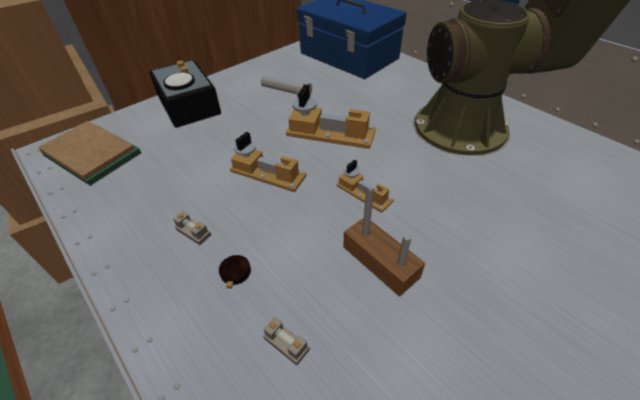

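View pics/top0.png

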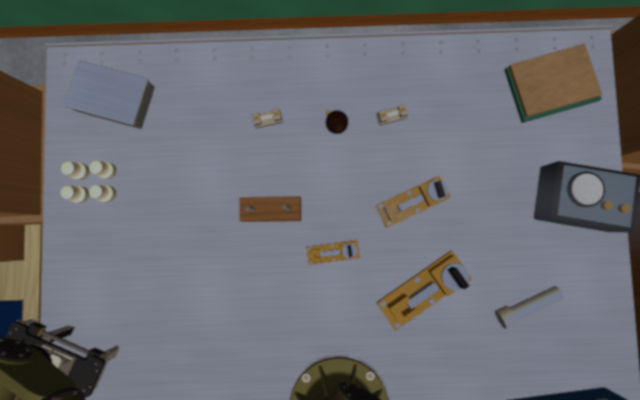

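The pictures show three clamps: small at scene (365,188), top (333,252); medium at scene (268,168), top (413,201); large at scene (332,126), top (425,290). In the top view, the medium one is about 75 px long against the rack's 62 px for 150 mm, so it measures about 180 mm and is the one meant. The rack is at scene (383,255), with the taller rod at scene (367,210) and the shorter at (404,250). Other look-alikes are the hammer handle at scene (285,85) and the radio knobs.

```bash
cat > h.py <<'E'
import numpy as np,cv2
from station import ctrl,camera
def cloud(c):
    K=c["intrinsics"];V=c["view"];Z=c["range_z"].astype(float)
    v,u=np.mgrid[:Z.shape[0],:Z.shape[1]]
    P=np.stack([(u-K[0,2])/K[0,0]*Z,(v-K[1,2])/K[1,1]*Z,Z],-1)
    W=(P-V[:3,3])@V[:3,:3]
    W[Z<=0]=np.nan
    return W
def ray(c,u,v,z):
    K=c["intrinsics"];V=c["view"];R=V[:3,:3]
    d=R.T@np.array([(u-K[0,2])/K[0,0],(v-K[1,2])/K[1,1],1]);o=-R.T@V[:3,3]
    return o+d*(z-o[2])/d[2]
def proj(c,p):
    V=c["view"];q=V[:3,:3]@np.asarray(p)+V[:3,3];q=c["intrinsics"]@q;return q[:2]/q[2]
def rect(W,m):
    p=W[m][:,:2].astype(np.float32)*1000
    (c,s,a)=cv2.minAreaRect(p);return np.round(c,1),np.round(s,1),round(a,1),len(p)
E
python3 - <<'E'
from h import *
for n in("top","scene"):
    c=np.load(n+"0.npz");W=cloud(c);hsv=cv2.cvtColor(c["img"],cv2.COLOR_BGR2HSV)
    H,S,Vv=[hsv[...,i] for i in range(3)]
    br=((H>8)&(H<28)&(S>120)&(Vv>60)).astype(np.uint8)
    k,l,st,_=cv2.connectedComponentsWithStats(cv2.morphologyEx(br,cv2.MORPH_CLOSE,np.ones((3,3))))
    print(n)
    for i in range(1,k):
        if st[i,4]>60:
            m=(l==i)&np.isfinite(W[...,2])
            print(st[i].tolist(),rect(W,m),np.nanpercentile(W[m][:,2],[5,50,95]).round(3))
    # tall things
    x,y,z=W[...,0],W[...,1],W[...,2]
    t=((z>0.062)&(z<.2)&(x>.25)&(x<.6)&(y>-.35)&(y<.3)).astype(np.uint8)
    k,l,st,_=cv2.connectedComponentsWithStats(t)
    for i in range(1,k):
        if st[i,4]>5:
            m=l==i
            print("tall",st[i].tolist(),rect(W,m),np.nanpercentile(z[m],[5,50,98]).round(3))
E
```

```text
top
[0, 6, 640, 31, 6569] (array([1232. ,   30.3]), array([2821.4,  256.3]), 90.0, 6541) [-0.739 -0.697 -0.657]
[510, 66, 20, 50, 151] (array([ 778.3, -485.1]), array([133.6,   6.4]), 14.8, 149) [0.023 0.031 0.035]
[0, 72, 43, 146, 5704] (array([ 743. , 1049.1]), array([149.6, 484.5]), 76.1, 5680) [-0.407 -0.309 -0.227]
[623, 150, 17, 15, 204] (array([  652.5, -1029.8]), array([139.1,   5.9]), 82.6, 202) [-0.416 -0.339 -0.253]
[624, 167, 16, 8, 79] (array([ 597.7, -923.8]), array([ 31. , 440.8]), 9.8, 79) [-0.483 -0.447 -0.416]
[388, 181, 50, 33, 455] (array([ 506.4, -206.6]), array([ 58. , 118.7]), 23.2, 452) [0.009 0.013 0.054]
[241, 198, 59, 23, 1214] (array([494.9, 153.2]), array([143.8,  54.7]), 88.2, 1209) [0.046 0.049 0.053]
[0, 220, 42, 41, 988] (array([ 478.4, 1155.8]), array([110.6, 225.2]), 39.2, 986) [-0.574 -0.511 -0.422]
[308, 241, 49, 22, 411] (array([383.7,   2.9]), array([ 42.1, 123.7]), 6.5, 411) [0.005 0.01  0.041]
[381, 252, 78, 75, 1809] (array([ 283.8, -220.5]), array([ 79.6, 226.6]), 32.7, 1805) [0.012 0.019 0.072]
[0, 370, 42, 30, 509] (array([237.2, 447. ]), 
[... 1880 characters left out ...]
6, -790.3]), array([  7.6, 517.6]), 0.3, 1024) [-0.743 -0.705 -0.661]
tall [292, 85, 24, 29, 436] (array([ 324.3, -276.6]), array([58.2, 61.4]), 54.8, 436) [0.08  0.089 0.127]
tall [345, 117, 21, 8, 113] (array([ 260.3, -149.8]), array([15.3, 51.8]), 34.5, 113) [0.063 0.07  0.073]
tall [234, 132, 21, 24, 354] (array([ 530.8, -248.5]), array([40.5, 48.6]), 65.1, 354) [0.065 0.075 0.099]
tall [346, 160, 11, 10, 62] (array([388.5, -35.2]), array([29.6,  8.7]), 5.5, 62) [0.064 0.071 0.073]
tall [362, 187, 12, 45, 329] (array([497.9, 113.1]), array([10.3, 13.7]), 37.3, 329) [0.069 0.123 0.17 ]
tall [398, 236, 13, 26, 191] (array([499.2, 202.4]), array([11.5, 14. ]), 25.4, 191) [0.066 0.095 0.121]
```

```bash
python3 -m inch '1 0 0 -.7 0 0 .85;1 0 0 -.7 0 0 .85;1 0 0 -.7 0 0 .85;1 0 0 -.7 0 0 .85;1 0 0 -.7 0 0 .85;1 -.96 .2 0 0 0 0;1 -.96 .2 0 0 0 0;1 -.96 .2 0 0 0 0;1 -.96 .2 0 0 0 0;1 -.96 .2 0 0 0 0'; python3 -m inch '1 -.96 .2 0 0 0 0;1 -.96 .2 0 0 0 0;1 -.96 .2 0 0 0 0;1 -.96 .2 0 0 0 0;1 -.96 .2 0 0 0 0;1 -.96 .2 0 0 0 0;1 -.96 .2 0 0 0 0;1 -.96 .2 0 0 0 0;1 -.96 .2 0 0 0 0;1 -.96 .2 0 0 0 0'
python3 - <<'E'
from h import *
print(ctrl.get_obs()["ee_pos"],ctrl.get_obs()["eef_rot"])
c=camera("wrist");cv2.imwrite("pics/w1.png",c["img"]);np.savez("w1.npz",**c);print(c["view"],c["intrinsics"])
E
```

```text
time_s: 1.35
ee_pos: [0.3113, 0.3796, 0.3102]
eef_rot: [-3.141, 0.0, 1.975]
force: [-0.3, 0.1, -0.9]
grip_width: 0.094
grip_force: 0.0
time_s: 2.6
ee_pos: [0.4797, 0.1385, 0.3102]
eef_rot: [-3.141, -0.0, 1.975]
force: [0.6, -0.8, 0.6]
grip_width: 0.0941
grip_force: 0.0
[0.4797139  0.13846559 0.31019396] [-3.14108731e+00 -1.41408483e-04  1.97499217e+00]
[[ 9.19214019e-01  3.93758278e-01  7.25031830e-05 -4.95772089e-01]
 [ 3.81546964e-01 -8.90752632e-01  2.46944656e-01 -1.10313335e-01]
 [ 9.73010847e-02 -2.26967326e-01 -9.69029583e-01  4.76281645e-01]
 [ 0.00000000e+00  0.00000000e+00  0.00000000e+00  1.00000000e+00]] [[301.99901294   0.         323.64504905]
 [  0.         301.99901294 198.66278185]
 [  0.           0.           1.        ]]
```

View pics/w1.png

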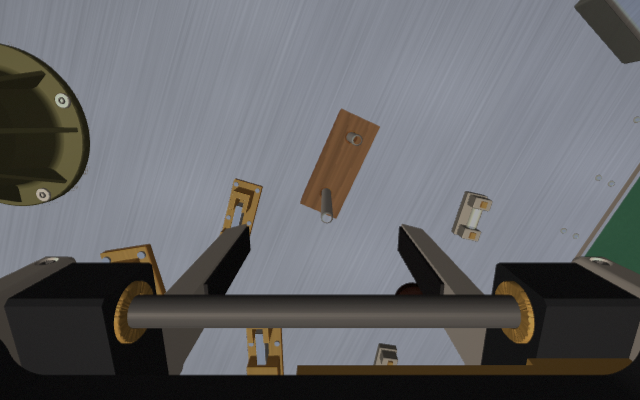

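Run:
```python
from h import *
c=np.load("w1.npz");print(-c["view"][:3,:3].T@c["view"][:3,3])
for n in("w1","top0","scene0"):
    c=np.load(n+".npz");W=cloud(c);x,y,z=W[...,0],W[...,1],W[...,2]
    for zt,yr in((.17,(.08,.15)),(.12,(.17,.23))):
        m=(abs(z-zt)<.006)&(x>.46)&(x<.53)&(y>yr[0])&(y<yr[1])
        uv=np.argwhere(m)[:,::-1]
        print(n,zt,m.sum(),rect(W,m) if m.sum() else 0,uv.min(0),uv.max(0))
    # rod low section centres
    for a in(.06,.09,.12,.15):
        m=(abs(z-a)<.01)&(x>.46)&(x<.53)&(y>.08)&(y<.15); 
        if m.sum()>3: print(a,m.sum(),W[m].mean(0).round(4))
    m=(abs(z-.05)<.004)&(x>.45)&(x<.55)&(y>.05)&(y<.26);print("rack",rect(W,m))
```

```text
[0.45146765 0.20505284 0.48880824]
w1 0.17 61 (array([494.9, 111.9]), array([12.3, 13.2]), 23.4, 61) [321 211] [332 222]
w1 0.12 50 (array([495.9, 201.3]), array([12.7, 13. ]), 87.4, 50) [351 134] [362 145]
0.06 408 [0.4944 0.1188 0.0511]
0.09 34 [0.4925 0.1161 0.0905]
0.12 42 [0.4926 0.1163 0.1203]
0.15 55 [0.4927 0.1163 0.1502]
rack (array([495.6, 156.3]), array([150.1,  60.1]), 89.2, 3820)
top0 0.17 18 (array([496. , 108.6]), array([11.2, 12.7]), 1.2, 18) [280 202] [286 207]
top0 0.12 14 (array([497.7, 197.4]), array([11.9, 11. ]), 2.7, 14) [244 204] [249 209]
0.06 268 [0.4952 0.1132 0.0515]
0.09 5 [0.4931 0.1038 0.0908]
0.12 7 [0.4924 0.1055 0.1184]
0.15 6 [0.4916 0.1053 0.1523]
rack (array([496.6, 152.9]), array([148.3,  60.3]), 89.2, 1333)
scene0 0.17 33 (array([497.7, 112.9]), array([ 9.8, 13.6]), 37.3, 33) [365 187] [373 193]
scene0 0.12 36 (array([498.5, 202. ]), array([11.3, 13.4]), 19.3, 36) [402 235] [410 243]
0.06 723 [0.4989 0.1187 0.0519]
0.09 52 [0.4998 0.1149 0.0897]
0.12 56 [0.4999 0.1149 0.1204]
0.15 64 [0.4996 0.1149 0.1501]
rack (array([496.8, 156.2]), array([151.5,  62. ]), 89.1, 1988)
```

```bash
python3 -m inch '1 -.5 .06 -0 0 0 0;1 -.51 .06 .3 0 0 0;1 0 0 1 0 0 0;1 0 0 1 0 0 0;1 0 0 1 0 0 0;1 0 0 1 0 0 0;1 0 0 1 0 0 0;1 0 0 1 0 0 0;0 0 0 .67 0 0 0;-1 0 0 0 0 0 0' 30; python3 -m inch '-1 0 0 0 0 0 0;-1 0 0 0 0 0 0;-1 0 0 0 0 0 0;-1 0 0 0 0 0 0'
```

```text
time_s: 3.9
ee_pos: [0.4937, 0.1126, 0.0999]
eef_rot: [-3.139, -0.001, 1.975]
force: [0.9, 0.3, 0.4]
grip_width: 0.0771
grip_force: 0.0
time_s: 4.4
ee_pos: [0.4946, 0.1129, 0.1016]
eef_rot: [3.141, 0.0, 1.975]
force: [-0.7, 0.6, -0.5]
grip_width: 0.0372
grip_force: 0.0
```

```bash
python3 -m inch '-1 0 0 0 0 0 0;-1 0 0 0 0 0 0;-1 0 0 0 0 0 0;-1 0 0 -.5 0 0 0;-1 0 0 -1 0 0 0;-1 0 0 -1 0 0 0;-1 0 0 -1 0 0 0;-1 0 0 -.5 0 0 0' 30; python3 -m inch '-1 -.985 -.376 0 0 0 0;-1 -.985 -.376 0 0 0 0;-1 -.985 -.376 0 0 0 0;-1 -.985 -.376 0 0 0 0;-1 -.985 -.376 0 0 0 0;-1 -.985 -.376 0 0 0 0;-1 -.985 -.376 0 0 0 0;-1 -.985 -.376 0 0 0 0;-1 -.985 -.376 0 0 0 0;-1 -.985 -.376 0 0 0 0'; python3 -m inch '-1 0 0 0 0 0 0;-1 0 0 0 0 0 0';python3 - <<'E'
from h import *
print(ctrl.get_obs()["ee_pos"],ctrl.get_obs()["eef_rot"],ctrl.get_obs()["grip_width"])
for n in("wrist","scene","top"):
    c=camera(n);cv2.imwrite(f"pics/{n}2.png",c["img"]);np.savez(f"{n}2.npz",**c)
E
```

```text
time_s: 5.4
ee_pos: [0.4949, 0.113, 0.2236]
eef_rot: [3.139, 0.001, 1.975]
force: [-0.1, -0.2, -1.2]
grip_width: 0.0137
grip_force: 30.0
time_s: 6.65
ee_pos: [0.5068, -0.2041, 0.2212]
eef_rot: [-3.141, -0.0, 1.975]
force: [0.4, -0.1, -0.9]
grip_width: 0.0138
grip_force: 30.0
time_s: 6.9
ee_pos: [0.5069, -0.2026, 0.2212]
eef_rot: [-3.141, -0.001, 1.975]
force: [-0.6, -0.2, -0.5]
grip_width: 0.0133
grip_force: 30.0
[ 0.5069468  -0.20260646  0.22119471] [-3.14134212e+00 -5.70935572e-04  1.97499959e+00] 0.013279593351032664
```

View pics/wrist2.png

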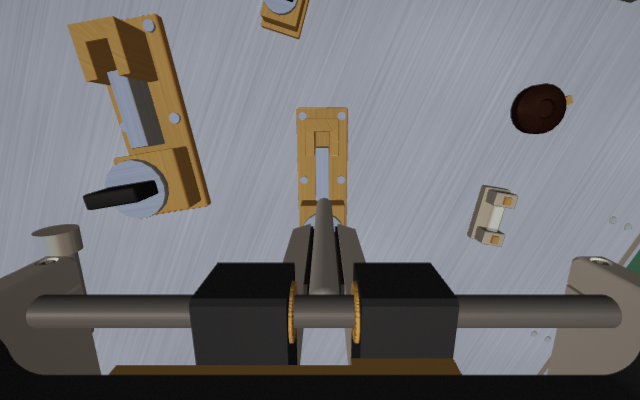

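The wrist picture shows the chosen clamp upright at about (322,160), with its pocket opening at (322,140). The gripped rod's foot is near (325,205).

Run:
```python
from h import *
a=1.975;R=np.array([[np.cos(a),np.sin(a)],[np.sin(a),-np.cos(a)]])
T=np.array([.50695,-.20261])
c=np.load("wrist2.npz");W=cloud(c)
L=(W[...,:2]-T)@R.T*1000; z=W[...,2]*1000   # tool frame x,y in mm
reg=np.zeros(z.shape,bool);reg[95:235,285:362]=1
def st(n,m):
    p=L[m].astype(np.float32);print(n,m.sum(),cv2.minAreaRect(p),p.min(0),p.max(0),np.median(z[m]))
st("base",reg&(abs(z-12)<3))
st("pockettop",reg&(abs(z-55)<3)&(L[...,0]>20))
st("boss",reg&(abs(z-42)<3)&(L[...,0]<20))
mm=reg&(abs(z-55)<3)&(L[...,0]>20)
# opening: in tool frame rows of the pocket top
for v in range(112,175,4):
    us=np.arange(290,356);print(v,' '.join(f"{z[v,u]:.0f}" for u in us[::2]))
# rod in hand
rod=(z>70)&(z<200)&(abs(L[...,0])<25)&(abs(L[...,1])<15)
for h in range(75,200,10):
    m=rod&(abs(z-h)<5)
    if m.sum()>5: print(h,m.sum(),L[m].mean(0).round(1),L[m].min(0).round(1),L[m].max(0).round(1))
big=cv2.resize(c["img"][95:235,260:385],None,fx=4,fy=4,interpolation=cv2.INTER_CUBIC);cv2.imwrite("pics/crop2.png",big)
```

```text
base 3003 ((12.045318603515625, -1.9033050537109375), (63.90873336791992, 154.0343475341797), 89.64998626708984) [-65.16433  -34.251717] [88.92015  30.351894] 11.391032354353444
pockettop 852 ((56.017539978027344, -2.2245330810546875), (40.86485290527344, 36.881248474121094), 0.08543084561824799) [ 35.56537 -20.66231] [76.43181 16.24334] 54.277775395290554
boss 817 ((-17.244613647460938, -2.3186206817626953), (55.39521408081055, 74.29741668701172), 89.09025573730469) [-54.828182 -29.44018 ] [19.966684 25.95661 ] 41.64463904614139
112 0 -0 -0 10 12 14 13 14 10 12 11 10 12 11 11 13 11 12 12 11 11 12 13 12 11 15 14 12 10 -2 -0 -1 -1
116 -2 -2 -1 10 11 16 15 16 16 12 10 13 11 13 11 11 11 10 11 11 11 11 10 10 14 15 14 16 12 -0 -1 -0 -0
120 -2 0 1 -1 12 11 10 11 53 54 55 54 54 53 54 53 55 54 55 55 54 54 56 54 53 11 11 11 10 -1 -0 -1 -0
124 -0 0 -0 0 12 10 9 11 54 53 55 55 53 54 55 54 55 54 54 54 54 53 54 56 12 10 12 10 10 -0 0 -0 -1
128 -0 -2 -2 -2 9 11 13 12 54 54 55 54 54 54 54 56 54 55 54 54 55 53 53 53 10 11 12 12 12 -2 -2 -2 -1
132 1 -1 -0 -1 11 nan 11 11 54 55 54 54 48 11 12 12 11 11
[... 632 characters left out ...]
1 11 11 13 10 0 -2 -1 -1
160 0 -0 1 -0 10 11 10 12 13 11 11 11 12 42 43 42 41 41 41 41 12 11 12 11 12 12 10 12 10 -1 1 -0 -1
164 -0 -1 0 -0 10 11 12 11 12 11 11 12 10 41 42 41 41 42 42 43 12 12 11 13 11 13 12 11 11 3 -1 -1 -1
168 -0 0 -2 0 10 11 12 11 12 12 12 12 12 41 41 42 42 42 41 42 12 11 12 12 11 12 12 12 10 -1 -0 -1 -0
172 -1 0 -1 1 11 10 11 12 12 12 11 11 12 41 42 41 42 42 42 42 12 12 12 12 13 11 11 12 11 -1 -1 -1 -1
135 31 [3.9 0.3] [-0.3 -6.6] [5.7 7. ]
145 41 [4.1 0.2] [ 0.3 -6.4] [5.8 6.8]
155 53 [4.2 0.2] [ 0.6 -6.3] [5.9 6.6]
165 55 [4.1 0.3] [-1.7 -6.8] [5.7 7.1]
175 59 [4.1 0.2] [-0.2 -6.5] [5.7 6.9]
185 74 [4.2 0.3] [ 0.9 -6.3] [5.8 6.6]
195 78 [4.1 0.2] [-1.8 -6.8] [6.  7.1]
```

View pics/crop2.png

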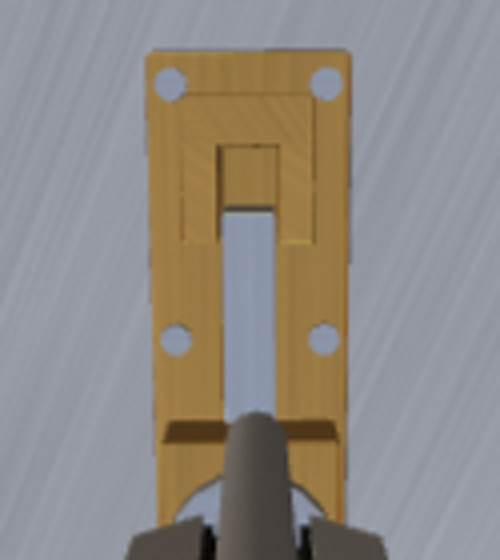

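The crop confirms the 64 mm-wide clamp. The square pocket opening is at crop (248,178), and the jaw bar's face is at about crop row 210.

Run:
```python
from h import *
a=1.975;R=np.array([[np.cos(a),np.sin(a)],[np.sin(a),-np.cos(a)]])
T=np.array([.50695,-.20261])
c=np.load("wrist2.npz");W=cloud(c);L=(W[...,:2]-T)@R.T*1000;z=W[...,2]*1000
g=cv2.cvtColor(c["img"],cv2.COLOR_BGR2GRAY).astype(int)
def t(u,v,h): return ((ray(c,u,v,h)[:2]-T)@R.T*1000).round(1)
for v in range(126,150): print(v,g[v,318:328].mean().round(),np.nanmedian(z[v,317:328]).round(1),"x@55",t(322,v,.055)[0],"x@42",t(322,v,.042)[0],"x@12",t(322,v,.012)[0])
for u in list(range(311,319))+list(range(326,334)): print(u,g[134:144,u].mean().round(),np.nanmedian(z[134:144,u]).round(1),"y@55",t(u,139,.055)[1])
```

```text
126 124.0 54.7 x@55 67.8 x@42 67.6 x@12 67.3
127 124.0 54.1 x@55 66.7 x@42 66.5 x@12 66.0
128 124.0 54.7 x@55 65.7 x@42 65.4 x@12 64.8
129 125.0 54.3 x@55 64.6 x@42 64.3 x@12 63.6
130 124.0 53.9 x@55 63.5 x@42 63.2 x@12 62.4
131 97.0 11.6 x@55 62.4 x@42 62.0 x@12 61.2
132 118.0 11.2 x@55 61.3 x@42 60.9 x@12 59.9
133 123.0 11.3 x@55 60.2 x@42 59.8 x@12 58.7
134 123.0 11.5 x@55 59.1 x@42 58.6 x@12 57.5
135 123.0 11.2 x@55 58.0 x@42 57.5 x@12 56.3
136 123.0 11.4 x@55 56.9 x@42 56.4 x@12 55.0
137 123.0 11.0 x@55 55.8 x@42 55.2 x@12 53.8
138 123.0 11.6 x@55 54.7 x@42 54.1 x@12 52.5
139 123.0 11.0 x@55 53.6 x@42 52.9 x@12 51.3
140 123.0 10.9 x@55 52.5 x@42 51.8 x@12 50.1
141 123.0 11.6 x@55 51.4 x@42 50.6 x@12 48.8
142 123.0 11.3 x@55 50.3 x@42 49.5 x@12 47.6
143 123.0 11.7 x@55 49.2 x@42 48.3 x@12 46.3
144 123.0 11.6 x@55 48.1 x@42 47.2 x@12 45.1
145 123.0 11.2 x@55 47.0 x@42 46.0 x@12 43.8
146 90.0 18.2 x@55 45.9 x@42 44.9 x@12 42.6
147 71.0 33.8 x@55 44.8 x@42 43.7 x@12 41.3
148 148.0 41.5 x@55 43.6 x@42 42.6 x@12 40.1
149 150.0 41.5 x@55 42.5 x@42 41.4 x@12 38.8
311 129.0 54.4 y@55 -13.9
312 128.0 54.3 y@55 -12.8
313 129.0 54.2 y@55 -11.6
314 72.0 50.2 y@55 -10.5
315 84.0 11.4 y@55 -9.4
316 116.0 11.3 y@55 -8.3
317 121.0 11.3 y@55 -7.2
318 123.0 11.5 y@55 -6.0
326 120.0 11.6 y@55 2.9
327 122.0 11.4 y@55 4.1
328 121.0 11.4 y@55 5.2
329 105.0 52.2 y@55 6.3
330 125.0 54.3 y@55 7.4
331 128.0 54.2 y@55 8.6
332 129.0 54.1 y@55 9.7
333 129.0 54.7 y@55 10.8
```

```bash
python3 -m inch '-1 .6 -.04 0 0 0 0;-1 .6 -.043 0 0 0 0;-1 .607 0 0 0 0 0;-1 0 0 1 0 0 0;-1 0 0 1 0 0 0;-1 0 0 .2 0 0 0;-1 0 0 0 0 0 0;-1 0 0 0 0 0 0'
python3 - <<'E'
from h import *
print(ctrl.get_obs()["ee_pos"])
c=camera("wrist");np.savez("w3.npz",**c)
s=camera("scene");t=camera("top")
A=cv2.resize(c["img"][130:250,260:390],None,fx=3,fy=3);B=cv2.resize(s["img"][100:220,210:340],None,fx=3,fy=3)
cv2.imwrite("pics/c3.png",np.hstack([A,B]))
E
```

```text
time_s: 8.05
ee_pos: [0.484, -0.1544, 0.1566]
eef_rot: [3.14, 0.001, 1.975]
force: [0.6, -0.5, -0.9]
grip_width: 0.0135
grip_force: 30.0
[ 0.48395958 -0.1543853   0.15656883]
```

View pics/c3.png

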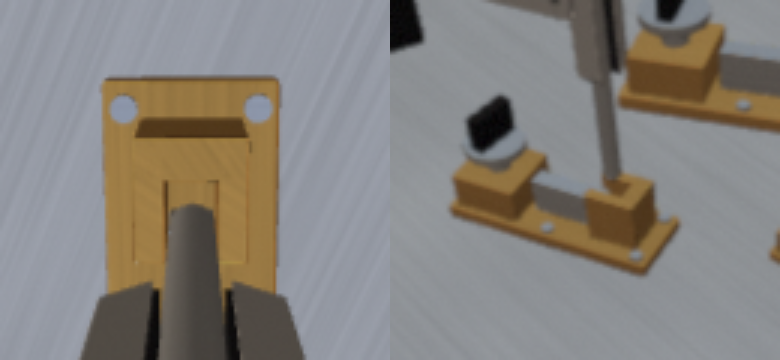

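The rod's foot is right above the pocket: in the left half its centre is at 193 against a pocket centre of 191. Inserting now.

```bash
python3 -m inch '-1 0 -.01 .3 0 0 0;-1 0 0 .3 0 0 0;-1 0 0 .3 0 0 0;-1 0 0 .3 0 0 0'; python3 -m inch '-1 0 0 .25 0 0 0;-1 0 0 .15 0 0 0;-1 0 0 .1 0 0 0;-1 0 0 0 0 0 0'
```

```text
time_s: 8.7
ee_pos: [0.4831, -0.1544, 0.1185]
eef_rot: [-3.141, -0.0, 1.975]
force: [-0.3, 0.8, -0.5]
grip_width: 0.0137
grip_force: 30.0
time_s: 9.2
ee_pos: [0.4832, -0.1544, 0.1043]
eef_rot: [-3.142, -0.0, 1.975]
force: [-0.3, -1.3, -1.0]
grip_width: 0.0137
grip_force: 30.0
```

```bash
python3 -m inch '-1 0 0 .05 0 0 0;-1 0 0 .03 0 0 0;-1 0 0 0 0 0 0'; python3 -m inch '-1 0 0 .04 0 0 0;-1 0 0 0 0 0 0'
```

```text
time_s: 9.57
ee_pos: [0.4836, -0.1546, 0.1032]
eef_rot: [3.141, 0.001, 1.975]
force: [-2.6, 1.0, 11.4]
grip_width: 0.0136
grip_force: 30.0
time_s: 9.82
ee_pos: [0.4839, -0.1548, 0.103]
eef_rot: [3.14, 0.002, 1.975]
force: [-5.7, 1.3, 23.1]
grip_width: 0.0135
grip_force: 30.0
```

```bash
python3 -m inch '-.2 0 0 -.04 0 0 0;-.2 0 0 0 0 0 0;-.2 0 0 -.3 0 0 0;0 0 0 -1 0 0 0;0 0 0 -1 0 0 0;0 0 0 -1 0 0 0;0 0 0 -1 0 0 0;0 -.9 0 0 0 0 0;0 -.9 0 0 0 0 0;0 -.9 0 0 0 0 0'; python3 -m inch '0 -.9 0 0 0 0 0;0 -.9 0 0 0 0 0;0 -.9 0 0 0 0 0;0 0 0 0 0 0 0;0 0 0 0 0 0 0'
python3 - <<'E'
from h import *
o=ctrl.get_obs();print(o["ee_pos"],o["eef_rot"],o["qpos"])
for n in("wrist","scene","top"):
    c=camera(n);cv2.imwrite(f"pics/{n}4.png",c["img"]);np.savez(f"{n}4.npz",**c)
E
```

```text
time_s: 11.08
ee_pos: [0.5153, -0.2296, 0.2315]
eef_rot: [3.141, 0.0, 1.975]
force: [-0.7, -0.1, -0.8]
grip_width: 0.0468
grip_force: 0.0
time_s: 11.7
ee_pos: [0.5467, -0.3028, 0.2311]
eef_rot: [-3.142, -0.0, 1.975]
force: [-0.1, -0.2, 0.0]
grip_width: 0.0471
grip_force: 0.0
[ 0.54672492 -0.30281247  0.23107141] [-3.14151979e+00 -2.87097571e-04  1.97517282e+00] [-5.64446285e-01  4.54031624e-01  1.25167165e+00  1.03453098e-04
  1.43616728e+00 -9.68836688e-01]
```

View pics/wrist4.png

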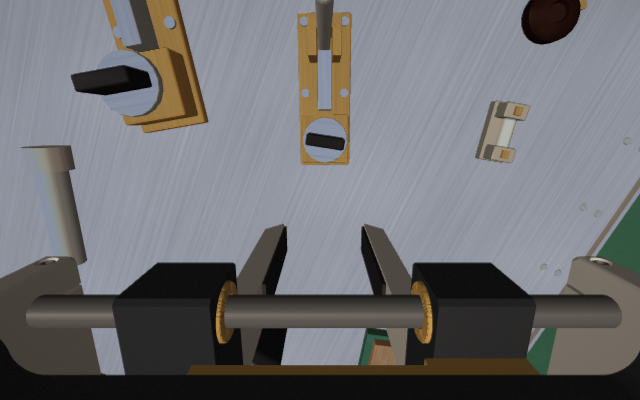

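The wrist picture shows the rod standing in the pocket at (324,15). The knob is at (325,142), with its bar roughly along image x and tilted a few degrees.

Run:
```python
from h import *
for n in("wrist4","scene4","top4","top0","scene0"):
    c=np.load(n+".npz");W=cloud(c);x,y,z=W[...,0],W[...,1],W[...,2]
    near=np.hypot(x-.529,y+.253)<.045
    m=near&(abs(z-.097)<.005)
    if m.sum()>4:print(n,"bar",rect(W,m),np.median(z[m]))
    m=near&(abs(z-.067)<.004)
    if m.sum()>4:print("  skirt",rect(W,m),W[m].mean(0).round(4))
    m=(abs(z-.172)<.008)&(np.hypot(x-.484,y+.155)<.03)
    if m.sum()>2:print("  rodtop",rect(W,m),z[m].max())
c=np.load("wrist4.npz");W=cloud(c);m=(abs(W[...,2]-.012)<.003)&(np.abs(W[...,0]-.505)<.1)&(np.abs(W[...,1]+.2)<.12);m[:,:285]=0;m[:,360:]=0;print("base",rect(W,m))
m=(W[...,2]>.06);m[:20,300:345]&=True;r=W[:40,312:338][m[:40,312:338]]
for h in(.06,.08,.1,.12,.14,.16): 
    k=abs(r[:,2]-h)<.01
    if k.any():print(h,r[k].mean(0).round(4))
```

```text
wrist4 bar (array([ 527.1, -253.8]), array([39.8, 12. ]), 14.6, 461) 0.09624155895780431
  skirt (array([ 527. , -253.4]), array([48.3, 48.5]), 22.9, 1063) [ 0.5267 -0.2528  0.0663]
  rodtop (array([ 486.6, -161. ]), array([11.5,  3.5]), 24.8, 98) 0.17190993082973438
scene4 bar (array([ 528.9, -252.4]), array([40.5, 12.4]), 13.1, 82) 0.09699914638854641
  skirt (array([ 531. , -247.8]), array([39. , 47.4]), 59.5, 152) [ 0.5312 -0.243   0.0675]
  rodtop (array([ 486.4, -152.9]), array([10.9, 13.6]), 63.3, 31) 0.17330104065350554
top4 bar (array([ 527.5, -256. ]), array([39.3, 12.1]), 16.0, 88) 0.09614492966533443
  skirt (array([ 527.3, -255.5]), array([47.2, 48.5]), 87.0, 197) [ 0.5266 -0.2527  0.0667]
  rodtop (array([ 484.6, -157.7]), array([11.3, 12.9]), 87.1, 16) 0.17466712634701703
top0 bar (array([ 527.6, -256. ]), array([39.3, 12.6]), 16.5, 88) 0.09644964811327283
  skirt (array([ 528.3, -255.4]), array([46.3, 46.6]), 89.4, 183) [ 0.5264 -0.2521  0.0667]
scene0 bar (array([ 527.8, -252.3]), array([41.3, 13.1]), 13.1, 83) 0.09729928250333951
  skirt (array([ 530.7, -248.1]), array([40. , 47.9]), 63.4, 149) [ 0.5313 -0.2425  0.0676]
base (array([ 505.4, -203.7]), array([ 63.9, 179.3]), 23.5, 3178)
0.06 [ 0.4852 -0.1588  0.0664]
0.08 [ 0.4862 -0.1608  0.0811]
0.1 [ 0.4863 -0.161   0.1003]
0.12 [ 0.4863 -0.1608  0.1202]
0.14 [ 0.4862 -0.1609  0.1404]
0.16 [ 0.4864 -0.161   0.1615]
```

```bash
python3 -m inch '0 .88 .02 0 0 0 .5;0 .88 -.1 0 0 0 .986;0 0 0 0 0 0 .986;0 0 0 0 0 0 .986;0 0 0 0 0 0 .986;0 0 0 0 0 0 .986;0 0 0 0 0 0 .986;0 0 0 0 0 0 .986;0 0 0 0 0 0 .986;0 0 0 0 0 0 .986'; python3 -m inch '0 0 0 0 0 0 .5;0 0 0 0 0 0 0;0 0 0 0 0 0 0';python3 - <<'E'
from h import *
o=ctrl.get_obs();p=o["ee_pos"];y=o["eef_rot"][2];print(p,y,o["qpos"][5])
d=np.array([.527,-.2536])-p[:2]
print("dx,dy,rz units",(d@[np.cos(y),np.sin(y)]/.03).round(3),(d@[np.sin(y),-np.cos(y)]/.03).round(3),((y-np.radians(14.6))/np.radians(10)).round(2),"dz",(p[2]-.073)/.03)
E
```

```text
time_s: 13.1
ee_pos: [0.5259, -0.2542, 0.2313]
eef_rot: [3.141, -0.0, 0.334]
force: [0.4, 0.1, 0.0]
grip_width: 0.0471
grip_force: 0.0
time_s: 13.48
ee_pos: [0.526, -0.2545, 0.2311]
eef_rot: [3.141, -0.0, 0.254]
force: [0.2, -0.5, -0.2]
grip_width: 0.0468
grip_force: 0.0
[ 0.52596488 -0.25447878  0.23111656] 0.2539771339629524 0.8034865751884432
dx,dy,rz units 0.041 -0.02 -0.0 dz 5.270551941663138
```

```bash
python3 -m inch '0 .04 -.02 1 0 0 0;0 0 0 1 0 0 0;0 0 0 1 0 0 0;0 0 0 1 0 0 0;0 0 0 .8 0 0 0;-.2 0 0 .4 0 0 0;-1 0 0 .07 0 0 0;-1 0 0 0 0 0 0;-1 0 0 0 0 0 0;-1 0 0 0 0 0 0' 40
```

```text
time_s: 14.72
ee_pos: [0.5275, -0.2545, 0.0738]
eef_rot: [3.14, -0.001, 0.252]
force: [1.8, -4.1, 1.8]
grip_width: 0.0113
grip_force: 40.0
```

```bash
python3 -m inch '-1 0 0 0 0 0 0;-1 0 0 0 0 0 0'
```

```text
time_s: 14.98
ee_pos: [0.5275, -0.2545, 0.0737]
eef_rot: [3.14, -0.001, 0.252]
force: [1.3, -5.1, 5.5]
grip_width: 0.0118
grip_force: 40.0
```

```bash
python3 -m inch '-1 0 .02 .15 0 0 0;-1 0 0 .15 0 0 0;-1 0 0 .12 0 0 0;-1 0 0 0 0 0 0;-1 0 0 0 0 0 0'
```

```text
time_s: 15.6
ee_pos: [0.5276, -0.2546, 0.0613]
eef_rot: [3.141, -0.001, 0.252]
force: [-0.2, -2.2, 8.4]
grip_width: 0.0118
grip_force: 40.0
```

```bash
python3 -m inch '-1 0 0 .03 0 0 .4;-1 0 0 0 0 0 .7;-1 0 0 0 0 0 .7;-1 0 0 0 0 0 .7'; python3 -m inch '-1 0 0 0 0 0 .7;-1 0 0 0 0 0 .7;-1 0 0 0 0 0 .7;-1 0 0 0 0 0 .7;-1 0 0 0 0 0 .5;-1 0 0 0 0 0 0'; python3 -c "
from station import ctrl;o=ctrl.get_obs();print(o['moment'],o['qpos'])"
```

```text
time_s: 16.1
ee_pos: [0.5277, -0.2548, 0.0608]
eef_rot: [3.141, -0.002, -0.189]
force: [-0.8, -2.3, 11.4]
grip_width: 0.0113
grip_force: 40.0
time_s: 16.85
ee_pos: [0.5276, -0.2549, 0.0607]
eef_rot: [-3.141, -0.002, -0.762]
force: [-1.9, -1.9, 11.3]
grip_width: 0.0116
grip_force: 40.0
[-0.39048069  0.59549108 -0.0101695 ] [-5.12402824e-01  5.30792052e-01  1.55406544e+00 -2.48443488e-04
  1.05480873e+00  1.82047359e+00]
```

```bash
for k in 1; do python3 -m inch '-1 0 0 0 0 0 .3;-1 0 0 0 0 0 .3;-1 0 0 0 0 0 .2;-1 0 0 0 0 0 .2;-1 0 0 0 0 0 .2;-1 0 0 0 0 0 0'; done; python3 -c "
from station import ctrl;o=ctrl.get_obs();print(o['moment'],o['qpos'])"
```

```text
time_s: 17.6
ee_pos: [0.5276, -0.2549, 0.0607]
eef_rot: [-3.141, -0.002, -0.969]
force: [-3.1, -1.9, 11.4]
grip_width: 0.0117
grip_force: 41.6
[-0.51236931  0.54590785  0.79968573] [-5.12213134e-01  5.30803031e-01  1.55407495e+00 -7.41239760e-04
  1.05474900e+00  2.02829564e+00]
```

```bash
python3 -m inch '-1 0 0 0 0 0 .2;-1 0 0 0 0 0 .1;-1 0 0 0 0 0 0'; python3 -c "
from station import ctrl;o=ctrl.get_obs();print(o['moment'],o['qpos'])"
```

```text
time_s: 17.98
ee_pos: [0.5278, -0.2551, 0.0607]
eef_rot: [-3.141, -0.003, -1.022]
force: [-0.5, -4.0, 9.3]
grip_width: 0.0125
grip_force: 42.2
[-0.77477377  0.28862377  0.77507439] [-5.12323261e-01  5.30940922e-01  1.55383120e+00 -9.19074607e-04
  1.05414906e+00  2.08043850e+00]
```

```bash
python3 -m inch '-.2 0 0 0 0 0 0;-.2 0 0 0 0 0 0;-.2 0 0 0 0 0 0;0 0 0 -.3 0 0 0;0 0 0 -1 0 0 0;0 0 0 -1 0 0 0;0 0 0 -1 0 0 0;0 0 0 -1 0 0 0;0 0 0 -1 0 0 0;0 .5 .5 -1 0 0 0'; python3 -m inch '0 .9 .9 0 0 0 0;0 .9 .9 0 0 0 0;0 .9 .9 0 0 0 0;0 0 0 0 0 0 0'
python3 - <<'E'
from h import *
o=ctrl.get_obs();print(o["ee_pos"])
for n in("scene","top"):
    c=camera(n);cv2.imwrite(f"pics/{n}5.png",c["img"]);np.savez(f"{n}5.npz",**c)
    W=cloud(c);x,y,z=W[...,0],W[...,1],W[...,2]
    near=np.hypot(x-.527,y+.2536)<.035
    m=near&(z>.075)&(z<.105)
    q=near&(z>.045)&(z<.068)
    print(n,"bar",rect(W,m&(z>np.nanmax(z[m])-.006)),np.nanmedian(z[m&(z>np.nanmax(z[m])-.006)]),"skirt z",np.nanmedian(z[q]))
    for h in(.17,.14,.11,.08):
        m=(abs(z-h)<.008)&(np.hypot(x-.484,y+.155)<.03)
        if m.sum()>2: print(h,W[m].mean(0).round(4),z[m].max().round(4))
    m=np.abs(c["img"].astype(int)-np.load(n+"0.npz")["img"]).sum(-1)>90
A=cv2.imread("pics/scene5.png")[90:350,180:460]
cv2.imwrite("pics/c5.png",cv2.resize(A,None,fx=2.2,fy=2.2))
E
```

```text
time_s: 19.23
ee_pos: [0.5223, -0.2743, 0.2502]
eef_rot: [-3.141, -0.0, -1.021]
force: [-0.1, -0.2, 0.2]
grip_width: 0.047
grip_force: 0.0
time_s: 19.73
ee_pos: [0.4943, -0.3882, 0.2484]
eef_rot: [3.141, 0.0, -1.025]
force: [1.0, 0.4, 0.4]
grip_width: 0.0471
grip_force: 0.0
[ 0.4943095  -0.38816523  0.24837798]
scene bar (array([ 528.2, -253. ]), array([13.6, 40.4]), 37.7, 70) 0.08761592402290368 skirt z 0.058376552469616975
0.17 [ 0.4858 -0.1474  0.1679] 0.1721
0.14 [ 0.4864 -0.1472  0.1393] 0.1477
0.11 [ 0.4865 -0.1475  0.1098] 0.1174
0.08 [ 0.4867 -0.1479  0.0802] 0.0874
top bar (array([ 528., -256.]), array([11.7, 37.9]), 39.2, 70) 0.08717110649992793 skirt z 0.05679414547544032
0.17 [ 0.4831 -0.1527  0.1688] 0.1708
0.14 [ 0.4824 -0.1487  0.1432] 0.1479
0.11 [ 0.4809 -0.1496  0.1117] 0.1178
0.08 [ 0.4817 -0.1492  0.0799] 0.0829
```

View pics/c5.png

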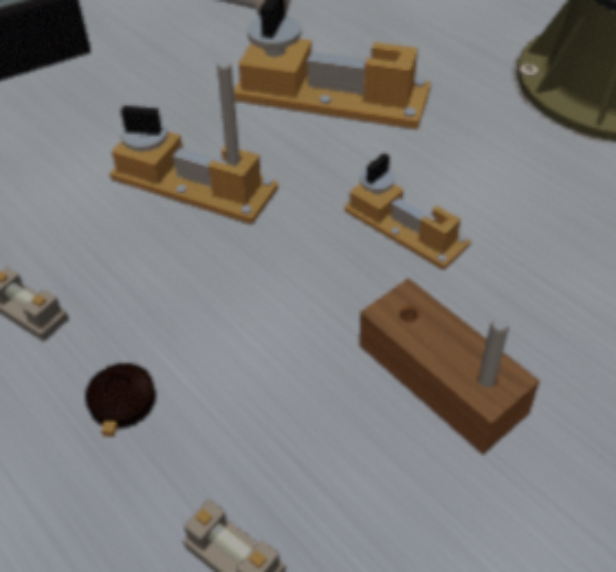

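The crop shows the rod upright in the pocket at (230,115) and the knob at (143,120). The knob is held 10 mm down and turned about 75° (1.3 rad). The short rod and the loose things are unmoved.

```bash
python3 -c "
from station import ticket;print(ticket.hand_in())"
```

```text
the job is handed in; nothing more can be done
None
```

The job is handed in at about 20 s of the 54 s: the long rod stands on the pocket floor of the 180 mm clamp, the knob is locked at its stop (about 1.3 rad, 10 mm down), and nothing else was touched.

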